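# Seat a hollow cathode lamp in its vee mount and clamp it

## Task

Take the hollow cathode lamp that lies in the steel tray and lay it on the loading ledge of the vee mount, parallel to the vee, black base at the open end and window towards the aperture plate, and let go of it. Then roll it over the low crest so that it runs down under the clamp into the vee and centres itself untouched, its window about 8 mm short of the aperture plate, before you swing the clamp lever fully down so that the rubber pad holds the glass. The lamp is fragile, so never bang or press it hard against the mount, and leave the spare lamp, the bottles and the beaker standing where they are.

Things in the scene. Friction and masses are not known exactly. Their poses are not given: they have to be found in the camera images.
- mount: Vee mount for a lamp, fixed: low aluminium block on a dark steel plate 194 x 166 x 10 mm, grey C-shaped clamp frame over it. Origin on the bench under the middle of the vee; x runs from the loading ledge across the vee to the clamp column, y along the vee axis to the aperture plate, z up. Plate: x -129 to 65, y -74 to 92. Block: y -62 to 62. Sizes given at points below are in this frame, mm.
- vee_seat (a point): Fixed point on the mount, axes as the mount's: the middle of the lamp's axis when seated (x 0, y 0, z 37.7). The vee opens 120 degrees; bottom at z 16, near lip at x -14 (z 24), far lip at x 18. The lamp centres itself in it.
- ledge_rest (a point): Fixed point on the mount, axes as the mount's: the middle of the lamp's axis when it waits on the ledge (x -97, y 0, z 46.3). The ledge is dished: it slopes down 1.3 degrees from its outer edge (x -126, z 28.0) to a scribed dark line at x -97 (z 27.4), then rises to the crest, so a lamp let go there comes to rest over the line.
- crest_mid (a point): Fixed point on the mount, same axes: crest between ledge and ramp, along y at x -86, z 27.9, 0.5 mm above the rest line. Beyond it a 3 degree ramp leads down to the vee's near lip. A waiting lamp pushed a little over 11 mm towards +x passes the crest and rolls into the vee by itself; push lightly with something that reaches below the lamp's mid height: pushed above it, the lamp jams instead of rolling.
- clamp_nose (a point): Fixed point on the mount, axes as the mount's: front lower edge of the clamp arm (x -16, y 0, z 76). The arm, 30 mm wide in y and z 76 to 94, overhangs the vee back to the column at x 36 to 58; the clamp's cheeks on it reach z 133. So the lamp can enter only from the ledge, beneath the arm.
- aperture (a point): Fixed point on the mount, axes as the mount's: centre of the 22 mm hole in the inner face of the upright aperture plate (x 0, y 78.5, z 38), which the lamp's window must face 8 mm away. The plate spans x -32 to 32, up to z 70. The mount's other end, at -y, is open.
- clamp_lever (a joint): Clamp lever angle (rad): 0 open, handle raised 70 degrees above level and leaning to mount +x; grows as the handle swings over to +x and down; 1.22 fully down, level, at its stop. Starts at 0 to 0.1, stays where left. Hinge along y at mount x 0, y 0, z 122. Through a toggle link it drives the pad down 12 mm; about 4 N at the handle closes it.
- lever_grip (a point): Point on the middle line of the lever's black rubber handle (round grip 16 mm thick, from 26 to 82 mm from the hinge), 64 mm from the hinge; it swings with the lever. Its x axis points along the lever from hinge to tip, y along the hinge.
- clamp_pad: Black rubber pad, 16 mm across, 6 mm thick, under the clamp arm at the middle of the vee; origin at the centre of its underside, z up. Hangs about 9 mm above a seated lamp when the lever is open.
- lamp: Hollow cathode lamp to be mounted: a straight cylinder 140 mm long, clear glass tube 37 mm across with a black socket base (38 mm across, 36 mm long) at one end, about 0.12 kg; may be held across the glass or the base. It lies in the tray and can roll. Origin at the centre of the base's flat end; its z axis runs along the lamp from the base to the window end at z = 140.
- lamp_mid (a point): The middle of the lamp's axis, 70 mm from the base end (also its centre of mass). Axes as the lamp's.
- tray: Shallow stainless tray, 240 (x) x 284 (y) x 12 mm, fixed to the bench; origin at the centre of its underside; its inside floor is 3 mm above the bench.
- spare_lamp: Spare lamp of the same kind standing upright on its base in the tray, 38 mm across, 140 mm tall; leave it. Origin at the centre of its foot, z up.
- sample_bottle: White screw-cap bottle standing in the tray, 38 mm across, 76 mm tall; leave it. Origin at the centre of its foot.
- small_beaker: Glass beaker standing in the tray, 55 mm across, 70 mm tall; leave it. Origin at the centre of its foot.
- crucible: White crucible standing in the tray, 41 mm across, 31 mm tall. Origin at the centre of its foot.
- brown_bottle: Brown screw-cap bottle standing on the bench behind the mount, 42 mm across, 90 mm tall; leave it. Origin at the centre of its foot.
- petri_dish: Clear round dish lying on the bench behind the mount, 62 mm across, 15 mm high. Origin at the centre of its underside.
There are look-alikes about, which are no part of the job. What is shaped like the spare_lamp but green or yellow is not meant. What is shaped like the small_beaker but green is not meant.

How it is judged:
By the outcome, as a careful person would: the job done as asked, in the order asked, and still so for the second after the job is handed in, with the robot touching nothing.
It also fails if it takes over 59 s, if anything falls off the work surface, if the arm or the gripper's body presses on something with over 40 N, if the wrist force passes 120 N, or if a joint passes its speed limit or range.

## Robot

A 6-joint arm with a two-finger parallel gripper is mounted at the origin on a cart in front of the work surface, level with it; the furniture and walls round the work are solid. World frame = base frame: x ahead of the robot, y to its left, z up, the work surface at z = 0. Lengths are in m, angles in rad, forces in N, time in s.
With the tool pointing down it reaches from about 0.35 to 0.775 m from the base axis. Payload 5.5 kg.
Tool frame: the origin (TCP) lies at the very end of the fingers, on their centre line; the grasp point (between the pads) lies env.grasp_offset behind it (env.grasp_offset is the distance from the TCP to the grasp point, in m); x points along the fingers, y is the direction in which the jaws open and shut, and the axes are right-handed (so a half turn about x gives the same grasp; the last joint's range is limited). The gripper opens to 85 mm and grips with 20 to 120 N. Pads are 22 mm wide; open, the fingers measure 114 mm over their backs; the gripper's body (76 mm by 85 mm) begins 54 mm behind the grasp point. The pads swing forward as they close: fully open they stand 13 mm farther back than shut.
Start: joints at [-1.344, 0.313, 0.046, 1.304, 0, 1.431], TCP at [0.206, -0.537, 0.231] pointing down, gripper open.
Joint ranges: [-2.76, 2.76], [-0.86, 1.69], [-1.03, 1.26], [-2.2, 2.34], [-1.47, 1.5], [-3.14, 3.14]. Speed limits (rad/s): [2.57, 2.57, 3.14, 3.14, 3.14, 3.14].

## Interface

Orientations are given as a unit quaternion [w, x, y, z].
In Python, from workcell import get_state, viewer, job, env gives the robot as it stands.
- The arm moves only by the tool send_rows, never from a script. Its argument "plan" is a list of rows, each a list of 6 numbers: the shift along the tool's x, y, z in mm, then the turn, a rotation vector about the tool's x, y, z in degrees. A call has exactly 10 rows; each row is the pose to reach, as a shift and turn from the pose commanded when the call began, along the tool's axes at that moment; what a row does not reach only later rows make up. A row lasts 1/8 s, in which the tool goes at most 62.5 mm and 10.7 degrees, less where a joint would pass 70% of its speed; a pose out of reach is approached as far as the arm can. A call with a gripper value outside its range is refused whole. "claw" is the finger opening in mm, from 0 to 85.4, set as the call begins (left out, the last holds). The fingers move at their own pace and stop on an object; "newtons" is the grip in N (left out, the last holds). Time passes only in rows, so rows that repeat a pose let the fingers close, or fill a call up. It gives the time, the measured TCP pose, the force and the opening at its end, in the units of the state.
- get_state(): the state, without advancing time (a new reading comes with each control period).
- viewer.read_camera(name): name is "scene" or "top" or "wrist"; returns a dict with "frame" (400x640x3 uint8, blue, green, red), "mtx" (3x3 intrinsics, pixels), "rvec" (rotation vector, rad) and "tvec" (3), from world to camera coordinates, as OpenCV has them. Camera axes: x right, y down, z forward; pixel columns grow to the right and rows downward; lengths in m; the calibration is good to about 2 mm. A picture is of the moment at which its call begins. There is no depth.
- job.hand_in(): hands the job in, once; it reports no verdict.
The state is a dict: "clock": time; "joint_pos": joint angles; "qvel": joint speeds; "tau": joint torques, N m; "tcp_pos": TCP position; "orientation": TCP orientation; "wrist_force": force on the tool from outside, world axes, zero at the start; "ft_torque": the same for the moment, N m; "finger_gap": finger opening in m.
Only numpy, scipy, OpenCV 4.12 (cv2) and the standard library are available. Lean on these libraries where they do the work, as an engineer would, in place of code of your own. Each camera call takes 0.05 s, during which the arm holds its last target.

## Working session

There is one attempt and no reset: what is moved stays moved. The work goes in short steps, Python scripts to look and compute and a tool call to move; the robot and the scene stay as the last step left them, time stands still between calls to the robot, and variables do not carry over. Pictures are saved under pics/ and viewed, and the job is handed in when it is done.

Besides the shell and the picture viewer there is one more tool, called as name(argument=value, ...), one argument or row to a line, values as JSON. send_rows: Moves the arm, as the interface text tells. Its arguments: {"type":"object","properties":{"plan":{"type":"array"},"claw":{"type":"number"},"newtons":{"type":"number"}},"required":["plan"]}

```bash
mkdir -p pics; ls
python3 - <<'E'
from workcell import get_state, viewer, job, env
import cv2
print(get_state()); print(env.grasp_offset)
for n in ["scene","top","wrist"]:
    r=viewer.read_camera(n); cv2.imwrite(f"pics/{n}0.png",r["frame"]); print(n,r["mtx"],r["rvec"],r["tvec"])
E
```

```text
pics
{'clock': 0.0, 'joint_pos': array([-1.34360779e+00,  3.14021293e-01,  4.50204706e-02,  1.30358098e+00,
       -3.32716762e-05,  1.43118777e+00]), 'qvel': array([-0.00044313, -0.00034796, -0.00193948,  0.00088748,  0.0005563 ,
        0.00016266]), 'tau': array([ 7.65087748e-05, -4.80630362e+01,  2.98532188e+01,  1.95602572e-02,
       -3.87889554e-05,  6.23702178e-06]), 'tcp_pos': array([ 0.20607773, -0.53628428,  0.23041393]), 'orientation': array([-0.12832642, -0.69520863, -0.1295867 ,  0.69528741]), 'wrist_force': array([ 0.27294113, -0.0761854 ,  0.1948243 ]), 'ft_torque': array([ 0.00855783, -0.01177036, -0.0168292 ]), 'finger_gap': 0.08545898179228745}
0.0187
scene [[479.04514836   0.         318.14554091]
 [  0.         479.04514836 201.15088198]
 [  0.           0.           1.        ]] [ 0.79190124 -2.40913639  1.31079399] [0.38541986 0.31703044 1.11535594]
top [[497.03700394   0.         314.57221647]
 [  0.         497.03700394 196.59906712]
 [  0.           0.           1.        ]] [ 2.17428492 -2.18091879  0.09512481] [-0.08629904  0.51173077  1.76416739]
wrist [[347.45796454   0.         311.60724179]
 [  0.         347.45796454 203.49262808]
 [  0.           0.           1.        ]] [-2.40491558  1.65076257  0.22236471] [-0.5732458  -0.03382232  0.37852423]
```

View pics/scene0.png

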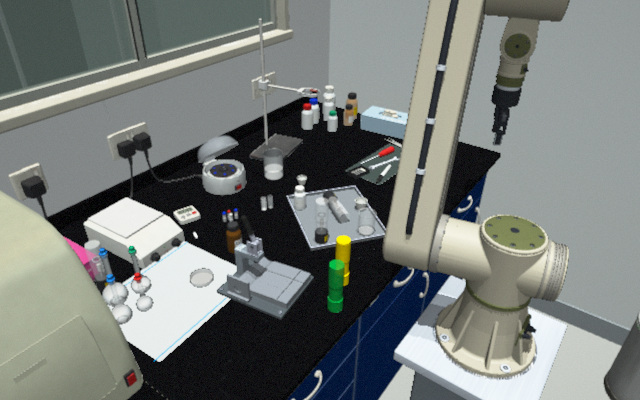

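View pics/top0.png

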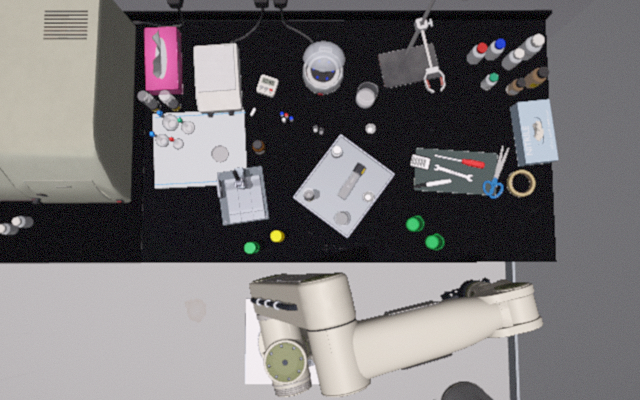

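View pics/wrist0.png

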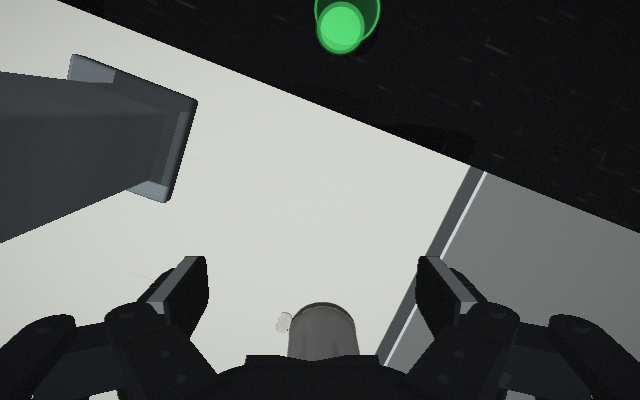

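```bash
cat > h.py <<'E'
import numpy as np, cv2
from scipy.spatial.transform import Rotation as R
def cam(r):
    return r["mtx"], cv2.Rodrigues(np.array(r["rvec"],float))[0], np.array(r["tvec"],float).reshape(3)
def ray(r,px):
    K,Rm,t=cam(r); d=Rm.T@np.linalg.inv(K)@np.array([px[0],px[1],1.]); return -Rm.T@t, d/np.linalg.norm(d)
def onz(r,px,z):
    o,d=ray(r,px); return o+d*(z-o[2])/d[2]
def proj(r,P):
    K,Rm,t=cam(r); return cv2.projectPoints(np.atleast_2d(np.array(P,float)),Rm,t,K,None)[0].reshape(-1,2)
def tri(a,pa,b,pb):
    A,B=[],[]
    o1,d1=ray(a,pa);o2,d2=ray(b,pb)
    s=np.linalg.lstsq(np.stack([d1,-d2],1),o2-o1,rcond=None)[0]
    p,q=o1+s[0]*d1,o2+s[1]*d2
    return (p+q)/2,np.linalg.norm(p-q)
E
python3 - <<'E'
import cv2
t=cv2.imread("pics/top0.png"); s=cv2.imread("pics/scene0.png")
c=t[125:265,205:405]; cv2.imwrite("pics/tc.png",cv2.resize(c,None,fx=4,fy=4,interpolation=cv2.INTER_CUBIC))
c=s[170:320,210:410]; cv2.imwrite("pics/sc.png",cv2.resize(c,None,fx=4,fy=4,interpolation=cv2.INTER_CUBIC))
E
```

```text
(no output)
```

View pics/tc.png

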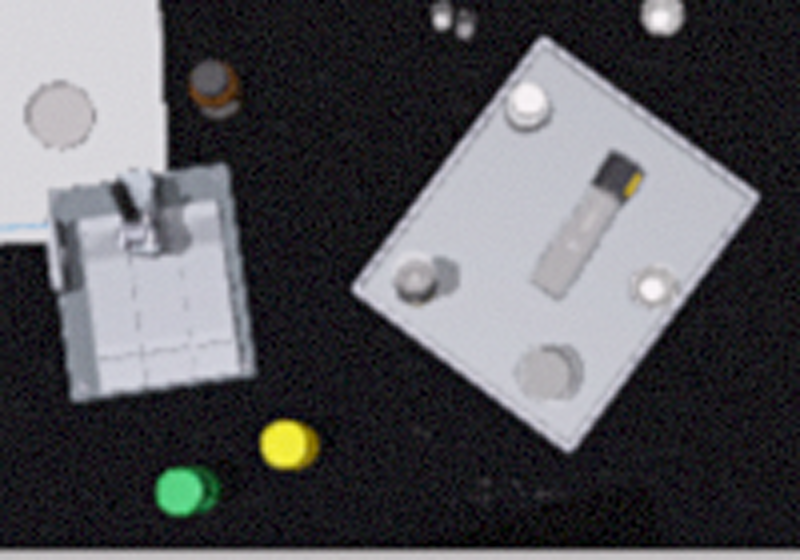

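View pics/sc.png

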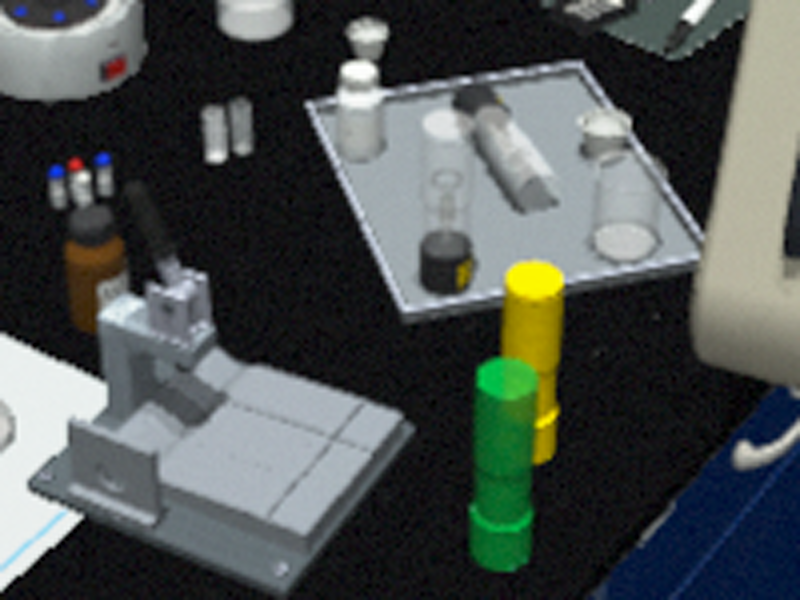

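```bash
cat > m1.py <<'E'
from h import *
from workcell import viewer
r=viewer.read_camera("top"); 
f=lambda p:(205+(p[0]-1.5)/4,125+(p[1]-1.5)/4)
# mount plate corners, z=10mm: order (x65,y92),(65,-74),(-129,-74),(-129,92)
px=[(48,190),(228,165),(257,375),(75,402)]
W=np.array([onz(r,f(p),0.010)[:2] for p in px]); M=np.array([(65,92),(65,-74),(-129,-74),(-129,92)])/1000
mw,mm=W.mean(0),M.mean(0)
H=(M-mm).T@(W-mw); U,S,V=np.linalg.svd(H); Rm=V.T@U.T
print("mount yaw",np.degrees(np.arctan2(Rm[1,0],Rm[0,0])),"orig",mw-Rm@mm, (W-mw)-(M-mm)@Rm.T)
for n,p,z in [("lampbase",(622,163),.022),("lampwin",(550,285),.022),("spare top",(412,280),.143),("bottle top",(528,103),.079),("beaker",(545,375),.003),("cruc",(653,288),.03),("brown top",(212,78),.09),("yellow top",(285,445),.14),("green",(178,492),.14)]:
    print(n,onz(r,f(p),z))
E
python3 m1.py
```

```text
mount yaw 8.052209844516788 orig [0.55114427 0.16807239] [[ 0.00023707 -0.00052171]
 [-0.00058304  0.00048631]
 [ 0.00044738  0.00036071]
 [-0.0001014  -0.00032532]]
lampbase [ 0.62425702 -0.25284366  0.022     ]
lampwin [ 0.51379407 -0.18691497  0.022     ]
spare top [ 0.50770243 -0.0644785   0.143     ]
bottle top [ 0.6690482 -0.1656541  0.079    ]
beaker [ 0.43373608 -0.18282424  0.003     ]
cruc [ 0.51011835 -0.27858803  0.03      ]
brown top [0.68993263 0.11031002 0.09      ]
yellow top [0.37024451 0.04163985 0.14      ]
green [0.33155589 0.13046554 0.14      ]
```

```bash
cat >> h.py <<'E'
def down(yaw):  # tool x down, tool y at world yaw (deg)
    a=np.radians(yaw); x=np.array([0,0,-1.]); y=np.array([np.cos(a),np.sin(a),0]); return R.from_matrix(np.stack([x,y,np.cross(x,y)],1))
def cur(s):
    q=s["orientation"]; return np.array(s["tcp_pos"]),R.from_quat([q[1],q[2],q[3],q[0]])
def go(s,p,yaw,ref=None):
    P,Q=cur(s) if ref is None else ref
    return np.round(Q.inv().apply(np.array(p)-P)*1000,1),np.round((Q.inv()*down(yaw)).as_rotvec(degrees=True),2)
MO=np.array([.5511,.1681]); MY=8.05
def m2w(x,y,z,o=MO,yaw=MY):
    a=np.radians(yaw); return np.array([o[0]+(x*np.cos(a)-y*np.sin(a))/1e3,o[1]+(x*np.sin(a)+y*np.cos(a))/1e3,z/1e3])
E
python3 - <<'E'
from h import *
from workcell import get_state
s=get_state(); P,Q=cur(s); print(Q.as_matrix().round(3), np.degrees(np.arctan2(*Q.as_matrix()[1::-1,1])))
for y in(59,-121): print(go(s,[.569,-.22,.23],y))
E
```

```text
[[-0.     0.359 -0.933]
 [ 0.001 -0.933 -0.359]
 [-1.    -0.001 -0.   ]] -68.9844049016956
(array([   1. , -165.3, -452.2]), array([-1.2798e+02, -7.0000e-02,  2.0000e-02]))
(array([   1. , -165.3, -452.2]), array([5.202e+01, 2.000e-02, 6.000e-02]))
```

send_rows(
  plan=[
    [0,-16,-45,-10.5,0,0],
    [0,-33,-90,-21,0,0],
    [0,-50,-136,-31.5,0,0],
    [0,-66,-181,-42,0,0],
    [0,-83,-226,-52.5,0,0],
    [0,-100,-272,-63,0,0],
    [0,-116,-317,-73.5,0,0],
    [0,-132,-362,-84,0,0],
    [0,-149,-407,-94.5,0,0],
    [0,-165,-452,-105,0,0],
  ],
  claw=85,
)

```text
clock: 1.45
tcp_pos: [0.57, -0.2194, 0.2311]
orientation: [0.631, 0.319, 0.631, -0.319]
wrist_force: [0.3, 0.2, -0.5]
finger_gap: 0.0851
```

send_rows(
  plan=[
    [0,0,0,-10,0,0],
    [0,0,0,-20,0,0],
    [0,0,0,-23,0,0],
    [0,0,0,-23,0,0],
    [0,0,0,-23,0,0],
    [0,0,0,-23,0,0],
    [0,0,0,-23,0,0],
    [0,0,0,-23,0,0],
    [0,0,0,-23,0,0],
    [0,0,0,-23,0,0],
  ],
)

```text
clock: 2.7
tcp_pos: [0.569, -0.2207, 0.2313]
orientation: [0.681, 0.189, 0.681, -0.189]
wrist_force: [-0.0, -0.5, 0.5]
finger_gap: 0.0854
```

Run:
```python
from h import *
from workcell import get_state,viewer
import pickle
s=get_state(); P,Q=cur(s); print(s["clock"],P,np.degrees(np.arctan2(*Q.as_matrix()[1::-1,1])),s["joint_pos"])
r=viewer.read_camera("wrist"); pickle.dump(r,open("w1.pkl","wb")); cv2.imwrite("pics/w1.png",r["frame"])
```

```text
2.7 [ 0.56898201 -0.2206829   0.2313137 ] 59.01645975426787 [-5.01404624e-01  3.83203143e-01  1.46250065e-01  1.33374097e+00
 -1.10121011e-04  3.93601563e-02]
```

View pics/w1.png

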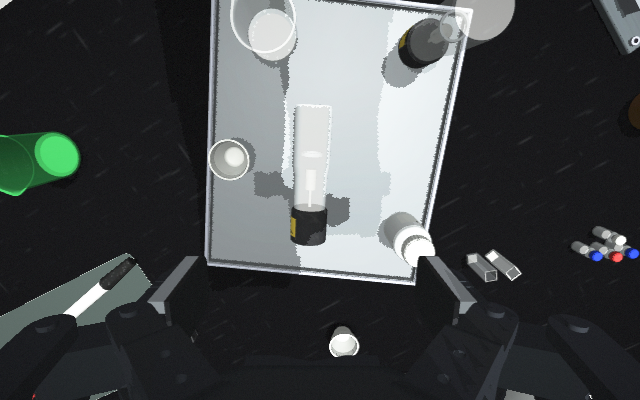

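Run:
```python
from h import *
import pickle
r=pickle.load(open("w1.pkl","rb")); im=r["frame"]
c=cv2.resize(im[90:260,260:370],None,fx=5,fy=3.5*1,interpolation=cv2.INTER_CUBIC) if 0 else cv2.resize(im[90:260,260:370],None,fx=3.5,fy=3.5,interpolation=cv2.INTER_CUBIC)
cv2.imwrite("pics/w1c.png",c)
print("cam",ray(r,(320,200)))
```

```text
cam (array([ 0.51255873, -0.18589932,  0.37359409]), array([ 0.22787225, -0.10799702, -0.96768325]))
```

View pics/w1c.png

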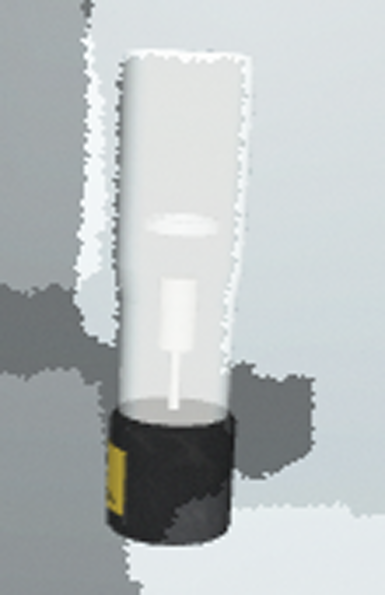

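Run:
```python
from h import *
import pickle
from workcell import get_state
r=pickle.load(open("w1.pkl","rb"))
g=lambda x,y:(260+(x-1.2)/3.5,90+(y-1.2)/3.5)
w=onz(r,g(185,52),.035); b=onz(r,g(169,543),.041)
# side edges of glass near window & base sides at axis height
for L,Rr in [((122,100),(249,100)),((118,380),(229,380)),((108,480),(231,480))]:
    a=onz(r,g(*L),.0215);c=onz(r,g(*Rr),.0215); print((a+c)/2,np.linalg.norm(a-c))
d=(w-b)[:2]; print(w,b,np.linalg.norm(d),np.degrees(np.arctan2(d[1],d[0])),(w+b)/2)
```

```text
[ 0.52017    -0.18907107  0.0215    ] 0.03572007310999444
[ 0.58803126 -0.23387639  0.0215    ] 0.03315323159477517
[ 0.61439548 -0.25117872  0.0215    ] 0.03756824921182848
[ 0.50909514 -0.1826503   0.035     ] [ 0.62533579 -0.25773868  0.041     ] 0.13838408274692984 147.1386077008258 [ 0.56721547 -0.22019449  0.038     ]
```

Run:
```python
from h import *
from workcell import get_state
s=get_state(); print(go(s,[.5672,-.2202,.060],57)); print(go(s,[.5672,-.2202,.008],57))
```

```text
(array([171.3,  -0.5,  -1.8]), array([2.01, 0.01, 0.  ]))
(array([223.3,  -0.5,  -1.8]), array([2.01, 0.01, 0.  ]))
```

send_rows(
  plan=[
    [30,-0.5,-1.8,2,0,0],
    [70,-0.5,-1.8,2,0,0],
    [110,-0.5,-1.8,2,0,0],
    [145,-0.5,-1.8,2,0,0],
    [165,-0.5,-1.8,2,0,0],
    [180,-0.5,-1.8,2,0,0],
    [195,-0.5,-1.8,2,0,0],
    [208,-0.5,-1.8,2,0,0],
    [218,-0.5,-1.8,2,0,0],
    [223,-0.5,-1.8,2,0,0],
  ],
  claw=60,
)

```text
clock: 4.0
tcp_pos: [0.567, -0.2201, 0.0077]
orientation: [0.678, 0.201, 0.678, -0.201]
wrist_force: [-0.6, 1.0, 0.1]
finger_gap: 0.06
```

Run:
```python
from h import *
from workcell import get_state,viewer
s=get_state(); print(s["tcp_pos"],s["wrist_force"],s["finger_gap"])
r=viewer.read_camera("wrist"); cv2.imwrite("pics/w2.png",r["frame"])
```

```text
[ 0.56703086 -0.22012137  0.00773308] [-0.60931557  1.01228404  0.14394932] 0.05996825232472513
```

View pics/w2.png

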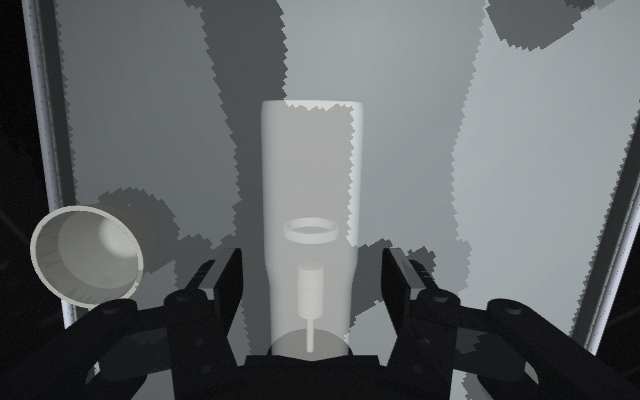

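The fingers straddle the lamp (glass between columns 262–362), clear of the crucible at (88, 255). I close gently, then lift.

send_rows(
  plan=[
    [0,0,0,0,0,0],
    [0,0,0,0,0,0],
    [0,0,0,0,0,0],
    [0,0,0,0,0,0],
    [0,0,0,0,0,0],
    [0,0,0,0,0,0],
    [0,0,0,0,0,0],
    [0,0,0,0,0,0],
    [-2,0,0,0,0,0],
    [-4,0,0,0,0,0],
  ],
  claw=30,
  newtons=22,
)

```text
clock: 5.3
tcp_pos: [0.5664, -0.2198, 0.0116]
orientation: [0.677, 0.201, 0.679, -0.201]
wrist_force: [0.2, -0.2, -1.4]
finger_gap: 0.0363
```

send_rows(
  plan=[
    [-5,0,0,0,0,0],
    [-20,0,0,0,0,0],
    [-45,0,0,0,0,0],
    [-75,0,0,0,0,0],
    [-105,0,0,0,0,0],
    [-135,0,0,0,0,0],
    [-160,0,0,0,0,0],
    [-178,0,0,0,0,0],
    [-187,0,0,0,0,0],
    [-190,0,0,0,0,0],
  ],
)

```text
clock: 6.55
tcp_pos: [0.5673, -0.2203, 0.2031]
orientation: [0.678, 0.201, 0.678, -0.201]
wrist_force: [-0.4, -0.1, -0.5]
finger_gap: 0.0362
```

Run:
```python
from h import *
from workcell import get_state,viewer
import pickle
s=get_state(); P,Q=cur(s); print(s["clock"],P,s["wrist_force"],s["ft_torque"],s["finger_gap"],s["joint_pos"])
r=viewer.read_camera("wrist"); cv2.imwrite("pics/w3.png",r["frame"]); pickle.dump((s,r),open("w3.pkl","wb"))
# target: over ledge, mount yaw jaw 
print(go(s,m2w(-97,0,190),8.05))
```

```text
6.55 [ 0.56731009 -0.22025356  0.20310081] [-0.4134612  -0.07701655 -0.49003604] [0.00651192 0.06949146 0.02033878] 0.03620796596933254 [-5.02122996e-01  3.86546249e-01  8.22665773e-02  1.26544748e+00
 -8.92214715e-05  7.35622058e-02]
(array([  12.8,  253.3, -298.2]), array([ 4.897e+01,  6.000e-02, -3.000e-02]))
```

View pics/w3.png

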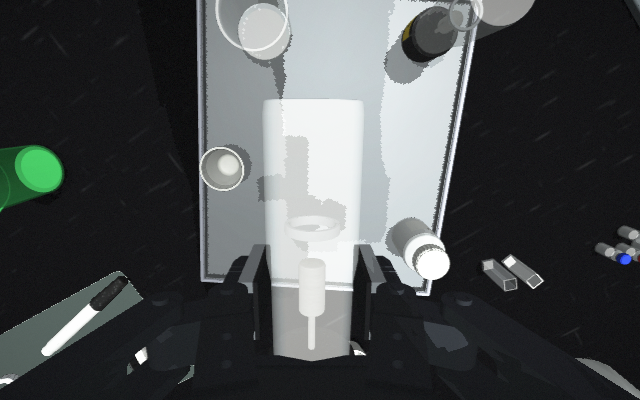

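Run:
```python
from h import *
import pickle
s,r=pickle.load(open("w3.pkl","rb")); P,Q=cur(s)
for px in [(313,99.5)]:
  for dz in (.0138,.0323): print(dz,Q.inv().apply(onz(r,px,P[2]+dz)-P)*1000)
for L,Rr in [((264,110),(362.5,110)),((266,230),(359,230))]:
    a=onz(r,L,P[2]+.0138);c=onz(r,Rr,P[2]+.0138); print(Q.inv().apply((a+c)/2-P)*1000,np.linalg.norm(a-c))
```

```text
0.0138 [-13.87486249   1.31158348 -69.75959529]
0.0323 [-32.37433446   1.2312889  -69.25826997]
[-13.87101052   1.40789    -66.16821919] 0.035155892651197375
[-13.82239417   1.19724567 -20.85470987] 0.03636696265130014
```

send_rows(
  plan=[
    [0,13,-15,3,0,0],
    [0,40,-46,8,0,0],
    [0,75,-88,14,0,0],
    [0,112,-132,21,0,0],
    [0,150,-176,29,0,0],
    [0,186,-219,37,0,0],
    [0,217,-255,43,0,0],
    [0,240,-282,47,0,0],
    [0,251,-295,49,0,0],
    [0,253,-298,49,0,0],
  ],
)

```text
clock: 7.85
tcp_pos: [0.454, 0.1551, 0.2016]
orientation: [0.534, 0.463, 0.535, -0.464]
wrist_force: [0.6, -0.7, -1.5]
finger_gap: 0.0364
```

Run:
```python
from h import *
from workcell import get_state,viewer
import pickle
s=get_state(); P,Q=cur(s); print(s["clock"],P,np.degrees(np.arctan2(*Q.as_matrix()[1::-1,1])),s["finger_gap"],s["joint_pos"])
r=viewer.read_camera("wrist"); cv2.imwrite("pics/w4.png",r["frame"]); pickle.dump((s,r),open("w4.pkl","wb"))
print(go(s,m2w(-97,0,46.3-13.8),8.05))
```

```text
7.85 [0.45401687 0.15510056 0.20157076] 8.157918991123347 0.036408809008262225 [ 1.61784653e-01  1.42802553e-01 -2.46921624e-01  1.18251925e+00
 -1.92523280e-04  1.59019841e+00]
(array([169.1,   1.2,   0.7]), array([0.11, 0.01, 0.08]))
```

View pics/w4.png

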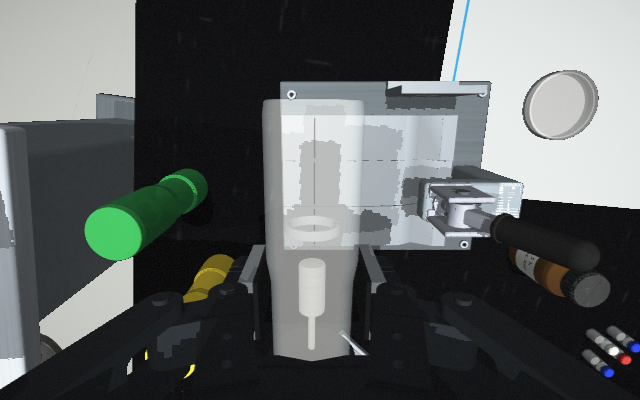

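Run:
```python
import cv2
im=cv2.imread("pics/w4.png"); c=cv2.resize(im[65:265,270:510],None,fx=3,fy=3,interpolation=cv2.INTER_CUBIC); cv2.imwrite("pics/w4c.png",c)
```

```text
(no output)
```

View pics/w4c.png

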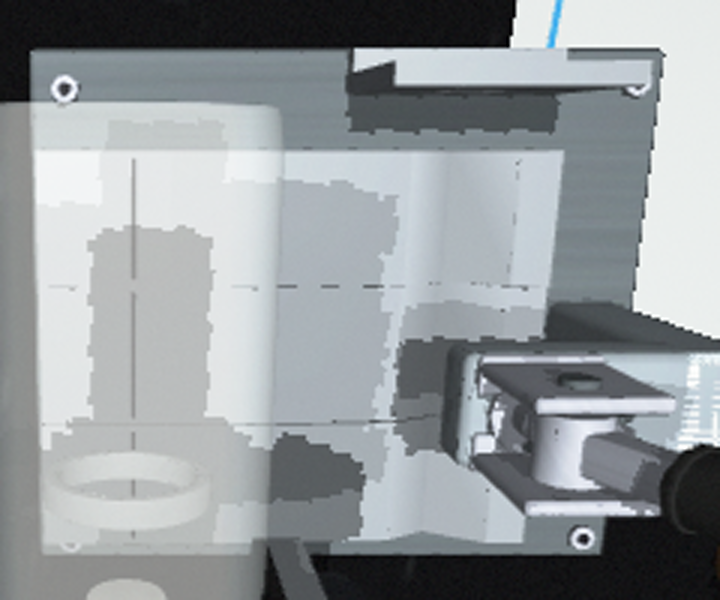

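```bash
cat > fit.py <<'E'
from h import *
def fitm(W,M):
    W=np.array(W)[:,:2];M=np.array(M)/1000.
    mw,mm=W.mean(0),M.mean(0); U,S,V=np.linalg.svd((M-mm).T@(W-mw)); Rm=V.T@U.T
    return np.degrees(np.arctan2(Rm[1,0],Rm[0,0])),mw-Rm@mm,((W-mw)-(M-mm)@Rm.T)*1000
E
python3 - <<'E'
from fit import *
import pickle
s,r=pickle.load(open("w4.pkl","rb"))
g=lambda x,y:(270+(x-1)/3,65+(y-1)/3)
W=[onz(r,g(*p),.010) for p in [(662,50),(600,553),(43,554),(30,50)]]
yaw,o,res=fitm(W,[(65,92),(65,-74),(-129,-74),(-129,92)]); print(yaw,o,res)
a=np.radians(yaw);Rm=np.array([[np.cos(a),np.sin(a)],[-np.sin(a),np.cos(a)]])
for p,z in [((134,160),.0274),((134,535),.0274),((36,151),.028),((42,541),.028),((563,151),.024),((300,286),.027),((300,424),.027)]:
    print(p,Rm@(onz(r,g(*p),z)[:2]-o)*1000)
E
```

```text
8.3197231145599 [0.55186    0.17002376] [[-1.21832641 -1.5233855 ]
 [-1.3189269   0.96318947]
 [ 1.21494111  1.2595963 ]
 [ 1.3223122  -0.69940027]]
(134, 160) [-96.38684937  59.0631456 ]
(134, 535) [-96.40735003 -59.10374616]
(36, 151) [-125.17354919   61.70700545]
(42, 541) [-126.2539864   -60.89896037]
(563, 151) [31.13002837 61.30626125]
(300, 286) [-45.84649357  21.67987993]
(300, 424) [-44.04390967 -21.93312123]
```

```bash
sed -i 's/^MO=.*/MO=np.array([.5516,.1695]); MY=8.2/' h.py
python3 - <<'E'
from h import *
import pickle
s,r=pickle.load(open("w4.pkl","rb"))
print(go(s,m2w(-97,0.5,46.3-13.8+8),8.2))
E
```

```text
(array([161.1,   1.9,  -0.9]), array([-0.04,  0.01,  0.08]))
```

send_rows(
  plan=[
    [8,1.9,-0.9,0,0,0],
    [30,1.9,-0.9,0,0,0],
    [58,1.9,-0.9,0,0,0],
    [88,1.9,-0.9,0,0,0],
    [115,1.9,-0.9,0,0,0],
    [137,1.9,-0.9,0,0,0],
    [150,1.9,-0.9,0,0,0],
    [157,1.9,-0.9,0,0,0],
    [160,1.9,-0.9,0,0,0],
    [161,1.9,-0.9,0,0,0],
  ],
)

```text
clock: 9.15
tcp_pos: [0.4572, 0.1555, 0.0417]
orientation: [0.534, 0.464, 0.533, -0.464]
wrist_force: [0.2, -0.5, -1.3]
finger_gap: 0.0367
```

Run:
```python
from h import *
from workcell import get_state,viewer
import pickle
s=get_state(); P,Q=cur(s); print(s["clock"],P,np.degrees(np.arctan2(*Q.as_matrix()[1::-1,1])),s["finger_gap"])
r=viewer.read_camera("wrist"); cv2.imwrite("pics/w5.png",r["frame"]); pickle.dump((s,r),open("w5.pkl","wb"))
t=viewer.read_camera("scene"); cv2.imwrite("pics/s5.png",cv2.resize(t["frame"][190:330,190:350],None,fx=4,fy=4,interpolation=cv2.INTER_CUBIC))
```

```text
9.15 [0.4571723  0.15546319 0.04165207] 8.016618472876242 0.03669423004409054
```

View pics/w5.png

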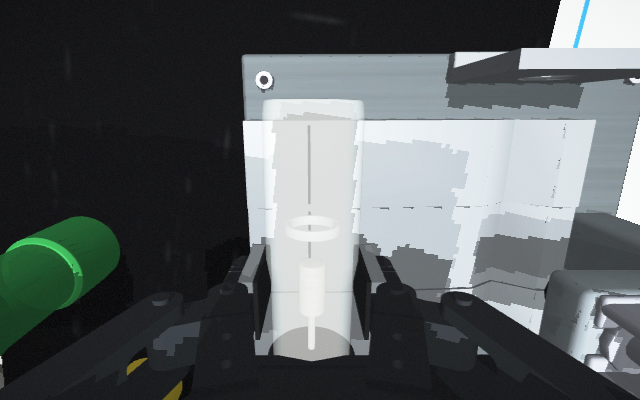

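View pics/s5.png

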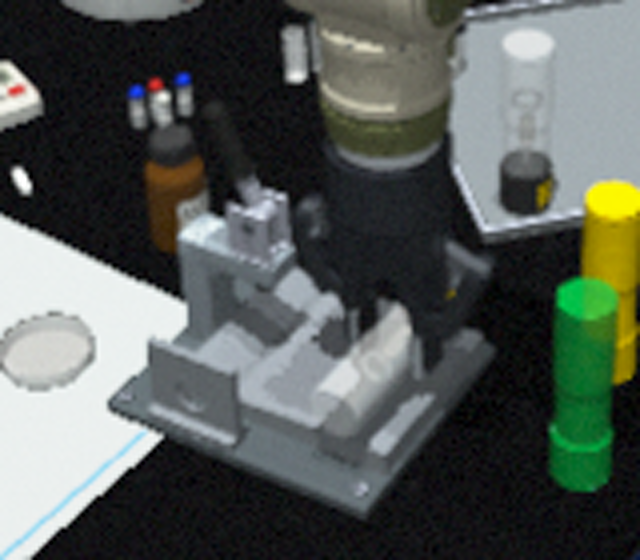

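Run:
```python
from fit import *
import pickle
s,r=pickle.load(open("w5.pkl","rb")); P,Q=cur(s)
pts=[((243.5,120.5),.028,(-126,62)),((243,54.5),.010,(-129,92)),((309,125),.0274,None),((309.3,255),.0274,None),((596,120.5),.024,None),((400,207.5),.0265,None),((450,208),.0265,None),((440,290),.026,None)]
W=[onz(r,p,z) for p,z,_ in pts]
c,sn=np.cos(np.radians(8.2)),np.sin(np.radians(8.2)); Rm=np.array([[c,sn],[-sn,c]])
for p,w in zip(pts,W): print(p[0],p[2],(Rm@(w[:2]-MO)*1000).round(2))
ang=W[2]-W[3]; print("rest line angle",np.degrees(np.arctan2(ang[1],ang[0]))-90)
ang=W[4]-W[0]; print("block edge",np.degrees(np.arctan2(ang[1],ang[0])))
ang=W[6]-W[5]; 
# lamp
for dz in(.0138,.0323):
  w=onz(r,(313,99.5),P[2]+dz); print("lamp win",(Rm@(w[:2]-MO)*1000).round(2))
for L,Rr in [((264,110),(362.5,110)),((266,230),(359,230))]:
    w=(onz(r,L,P[2]+.0138)+onz(r,Rr,P[2]+.0138))/2; print("axis",(Rm@(w[:2]-MO)*1000).round(2))
```

```text
(243.5, 120.5) (-126, 62) [-124.68   61.86]
(243, 54.5) (-129, 92) [-126.73   91.18]
(309, 125) None [-96.09  59.84]
(309.3, 255) None [-96.23  -1.86]
(596, 120.5) None [32.53 61.32]
(400, 207.5) None [-53.42  21.76]
(450, 208) None [-29.84  21.44]
(440, 290) None [-30.33 -21.73]
rest line angle 8.07044367510359
block edge 8.003191765021805
lamp win [-94.45  69.82]
lamp win [-94.53  69.32]
axis [-94.36  66.23]
axis [-94.72  20.91]
```

send_rows(
  plan=[
    [2,-0.8,-0.2,0,0,0],
    [4,-1.6,-0.4,0,0,0],
    [6,-1.6,-0.4,0,0,0],
    [7,-1.6,-0.4,0,0,0],
    [7.5,-1.6,-0.4,0,0,0],
    [8,-1.6,-0.4,0,0,0],
    [8.5,-1.6,-0.4,0,0,0],
    [8.8,-1.6,-0.4,0,0,0],
    [8.8,-1.6,-0.4,0,0,0],
    [8.8,-1.6,-0.4,0,0,0],
  ],
)

```text
clock: 10.5
tcp_pos: [0.4551, 0.1556, 0.0331]
orientation: [0.534, 0.464, 0.534, -0.464]
wrist_force: [-1.6, -0.6, 6.5]
finger_gap: 0.0359
```

Run:
```python
from h import *
from workcell import get_state,viewer
import pickle
s=get_state(); P,Q=cur(s); print(s["clock"],P,s["wrist_force"],s["ft_torque"],s["finger_gap"])
t=viewer.read_camera("scene"); cv2.imwrite("pics/s6.png",cv2.resize(t["frame"][220:330,230:330],None,fx=6,fy=5.4,interpolation=cv2.INTER_CUBIC))
```

```text
10.5 [0.4551497  0.15560957 0.03313552] [-1.59283684 -0.56166664  6.47137441] [-0.10528933  0.48746151 -0.01960918] 0.03590854724160575
```

View pics/s6.png

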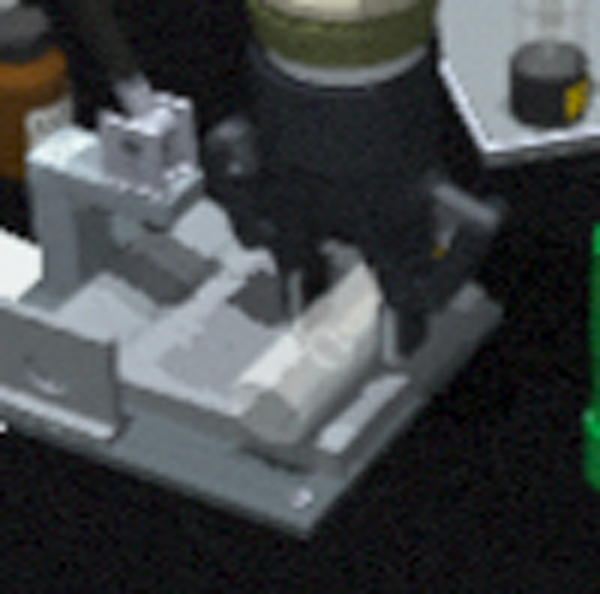

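send_rows(
  plan=[
    [0,0,0,0,0,0],
    [0,0,0,0,0,0],
    [0,0,0,0,0,0],
    [0,0,0,0,0,0],
    [0,0,0,0,0,0],
    [0,0,0,0,0,0],
    [0,0,0,0,0,0],
    [0,0,0,0,0,0],
    [0,0,0,0,0,0],
    [0,0,0,0,0,0],
  ],
  claw=58,
)

```text
clock: 11.8
tcp_pos: [0.4551, 0.1556, 0.0325]
orientation: [0.534, 0.464, 0.534, -0.464]
wrist_force: [0.4, 0.2, 0.1]
finger_gap: 0.058
```

send_rows(
  plan=[
    [-3,0,0,0,0,0],
    [-10,0,0,0,0,0],
    [-25,0,0,0,0,0],
    [-45,0,0,0,0,0],
    [-70,0,0,0,0,0],
    [-95,0,0,0,0,0],
    [-115,0,0,0,0,0],
    [-125,0,0,0,0,0],
    [-130,0,0,0,0,0],
    [-130,0,0,0,0,0],
  ],
)

```text
clock: 13.05
tcp_pos: [0.455, 0.1556, 0.1624]
orientation: [0.534, 0.464, 0.534, -0.464]
wrist_force: [-0.8, -0.3, -0.9]
finger_gap: 0.058
```

Run:
```python
from h import *
from workcell import get_state,viewer
import pickle
s=get_state(); P,Q=cur(s); print(s["clock"],P,s["wrist_force"],s["finger_gap"])
r=viewer.read_camera("wrist"); cv2.imwrite("pics/w7.png",r["frame"]); pickle.dump((s,r),open("w7.pkl","wb"))
cv2.imwrite("pics/w7c.png",cv2.resize(r["frame"][60:310,240:500],None,fx=2.9,fy=2.4,interpolation=cv2.INTER_CUBIC))
```

```text
13.05 [0.45496476 0.1555979  0.16242523] [-0.83883714 -0.32014163 -0.85280033] 0.058038789087457285
```

View pics/w7.png

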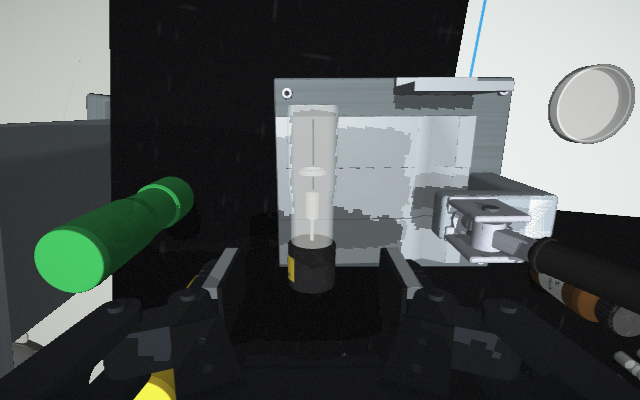

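Run:
```python
import cv2
im=cv2.imread("pics/w7.png"); a=im[68:130,270:360]; cv2.imwrite("pics/w7a.png",cv2.resize(a,None,fx=8,fy=8,interpolation=cv2.INTER_CUBIC))
b=im[225:300,270:360]; cv2.imwrite("pics/w7b.png",cv2.resize(b,None,fx=7,fy=7,interpolation=cv2.INTER_CUBIC))
```

```text
(no output)
```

View pics/w7a.png

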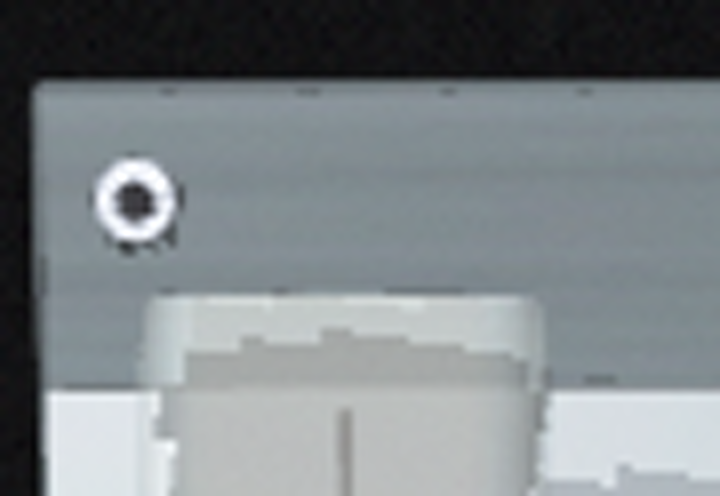

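View pics/w7b.png

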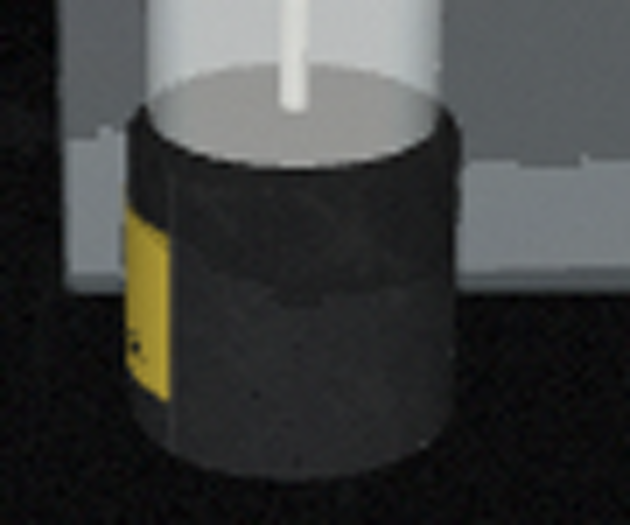

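Run:
```python
from h import *
import pickle
s,r=pickle.load(open("w7.pkl","rb"))
A=lambda x,y:(270+(x-3.5)/8,68+(y-3.5)/8); B=lambda x,y:(270+(x-3)/7,225+(y-3)/7)
c,sn=np.cos(np.radians(8.1)),np.sin(np.radians(8.1)); Rm=np.array([[c,sn],[-sn,c]])
f=lambda n,p,z: print(n,(Rm@(onz(r,p,z)[:2]-MO)*1000).round(2))
f("plate edge92",A(400,82),.010); f("block62",A(345,390),.0278); f("blockcorner -126,62",A(44,390),.028);f("platecorner -129,92",A(33,82),.010)
f("win z46",A(345,294),.0463); f("win z64",A(345,294),.0645); f("baseend",B(295,480),.065); f("boundary 36",B(295,168),.065)
f("plate bottom -74",B(66,292),.010)
f("restline",A(345,410),.0274)
f("glassL",A(150,300),.0463);f("glassR",A(542,300),.0463); f("baseL",B(128,420),.0463);f("baseR",B(456,420),.0463)
```

```text
plate edge92 [-90.91  91.25]
block62 [-96.46  61.68]
blockcorner -126,62 [-125.53   61.71]
platecorner -129,92 [-127.63   91.28]
win z46 [-96.51  70.34]
win z64 [-96.56  70.07]
baseend [-97.32 -69.41]
boundary 36 [-97.29 -32.67]
plate bottom -74 [-127.54  -72.98]
restline [-96.46  59.79]
glassL [-113.95   69.83]
glassR [-78.89  69.8 ]
baseL [-116.94  -72.16]
baseR [-78.42 -72.19]
```

```bash
sed -i 's/^MO=.*/MO=np.array([.5516,.1695]); MY=8.1/' h.py
python3 - <<'E'
from h import *
import pickle
s,r=pickle.load(open("w7.pkl","rb"))
a=m2w(-140,5,150); print(go(s,a,98.1))
ref=(a,down(98.1)); print(go(s,m2w(-140,5,34),98.1,ref))
E
```

```text
(array([ 12.4, -42.4,  -5.1]), array([-9.008e+01,  0.000e+00,  1.000e-02]))
(array([116.,   0.,   0.]), array([0., 0., 0.]))
```

send_rows(
  plan=[
    [0,-8,-1,-10,0,0],
    [0,-16,-2,-20,0,0],
    [0,-24,-3,-30,0,0],
    [0,-32,-4,-40,0,0],
    [0,-38,-5,-50,0,0],
    [0,-42.4,-5,-60,0,0],
    [3,-42.4,-5,-70,0,0],
    [6,-42.4,-5,-80,0,0],
    [10,-42.4,-5,-90,0,0],
    [12.4,-42.4,-5,-90,0,0],
  ],
  claw=30,
)

```text
clock: 14.35
tcp_pos: [0.4118, 0.1545, 0.1491]
orientation: [0.705, -0.049, 0.706, 0.049]
wrist_force: [0.4, 0.2, -0.4]
finger_gap: 0.03
```

Run:
```python
from h import *
from workcell import get_state,viewer
s=get_state(); print(s["clock"],s["tcp_pos"],s["finger_gap"],s["joint_pos"],go(s,m2w(-140,5,34),98.1))
r=viewer.read_camera("wrist"); cv2.imwrite("pics/w8.png",r["frame"])
r=viewer.read_camera("scene"); cv2.imwrite("pics/s8.png",cv2.resize(r["frame"][180:330,200:400],None,fx=4,fy=4,interpolation=cv2.INTER_CUBIC))
```

```text
14.35 [0.41175055 0.15451792 0.14912265] 0.02997515983719988 [ 1.76158019e-01  1.00281822e-01 -4.30319327e-01  1.04197248e+00
 -1.06464498e-04  3.81675716e-02] (array([1.151e+02, 1.000e-01, 8.000e-01]), array([-0.19, -0.1 ,  0.01]))
```

View pics/w8.png

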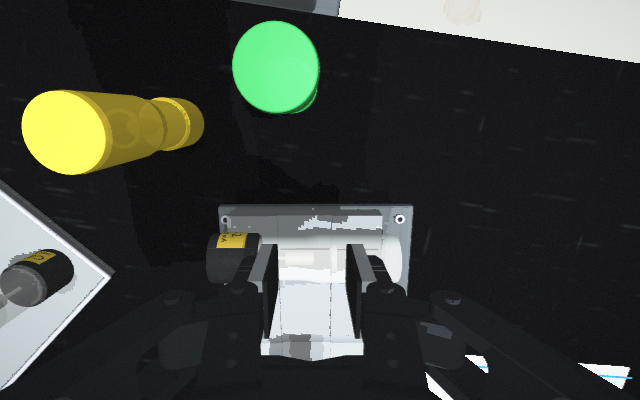

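View pics/s8.png

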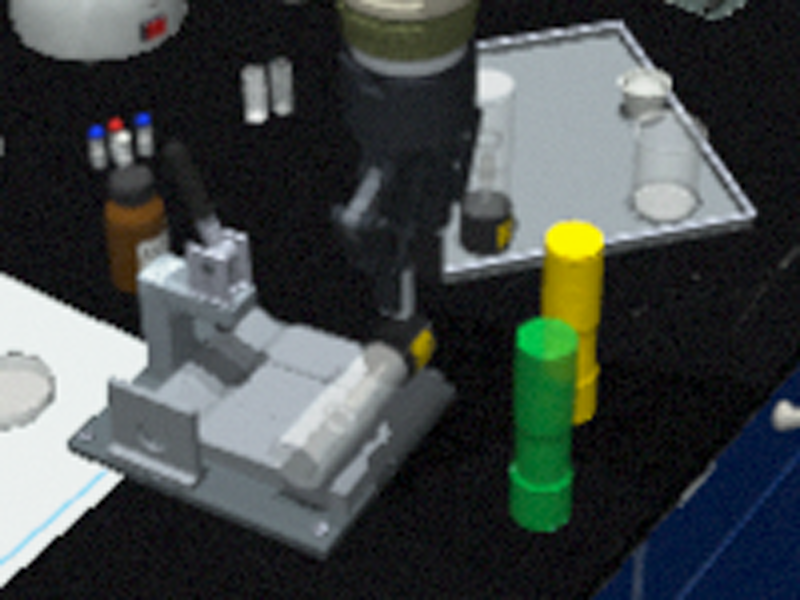

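send_rows(
  plan=[
    [8,0,0.8,0,0,0],
    [16,0,0.8,0,0,0],
    [25,0,0.8,0,0,0],
    [34,0,0.8,0,0,0],
    [43,0,0.8,0,0,0],
    [52,0,0.8,0,0,0],
    [60,0,0.8,0,0,0],
    [66,0,0.8,0,0,0],
    [70,0,0.8,0,0,0],
    [70,0,0.8,0,0,0],
  ],
)

```text
clock: 15.7
tcp_pos: [0.413, 0.1547, 0.0798]
orientation: [0.705, -0.049, 0.706, 0.049]
wrist_force: [0.0, -0.3, 0.0]
finger_gap: 0.03
```

Run:
```python
from h import *
from workcell import get_state,viewer
s=get_state(); print(s["clock"],s["tcp_pos"],s["finger_gap"],s["wrist_force"],go(s,m2w(-140,5,36),98.1))
r=viewer.read_camera("wrist"); cv2.imwrite("pics/w9.png",r["frame"])
r=viewer.read_camera("scene"); cv2.imwrite("pics/s9.png",cv2.resize(r["frame"][160:330,200:400],None,fx=4,fy=3.5,interpolation=cv2.INTER_CUBIC))
```

```text
15.7 [0.413008   0.15470729 0.07983864] 0.030017751126530292 [ 0.04786475 -0.26645024  0.02337578] (array([43.8,  0.1, -0.7]), array([-0.09, -0.03,  0.01]))
```

View pics/w9.png

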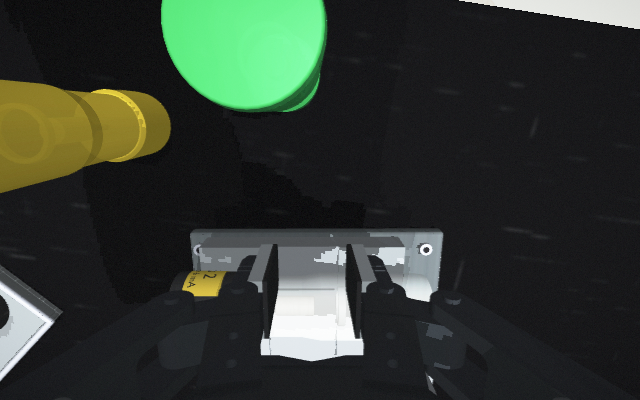

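View pics/s9.png

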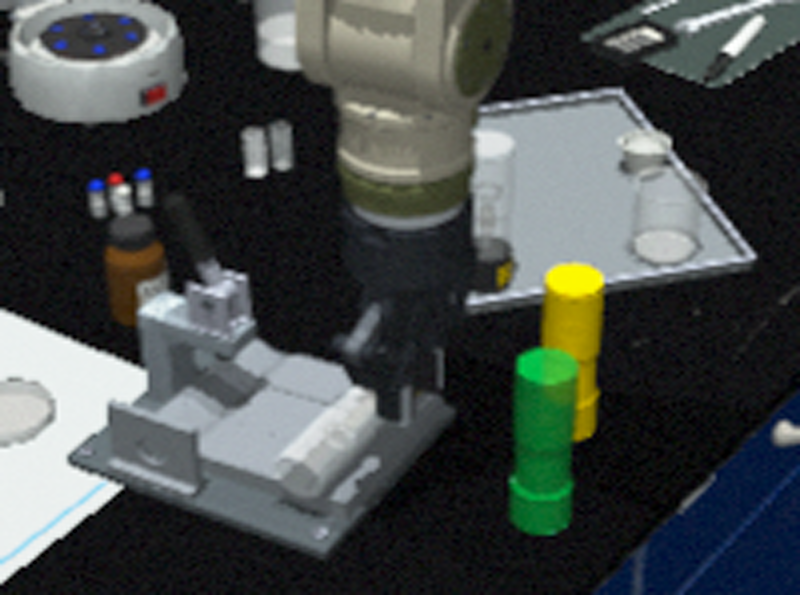

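send_rows(
  plan=[
    [8,0,0,0,0,0],
    [18,0,0,0,0,0],
    [28,0,0,0,0,0],
    [37,0,0,0,0,0],
    [42,0,0,0,0,0],
    [44,0,0,0,0,0],
    [44,0,3,0,0,0],
    [44,0,6,0,0,0],
    [44,0,8,0,0,0],
    [44,0,9,0,0,0],
  ],
)

```text
clock: 17.05
tcp_pos: [0.4225, 0.156, 0.0362]
orientation: [0.706, -0.049, 0.705, 0.049]
wrist_force: [-0.9, 1.2, 0.4]
finger_gap: 0.03
```

Run:
```python
from h import *
from workcell import get_state,viewer
s=get_state(); print(s["clock"],s["tcp_pos"],s["finger_gap"],s["wrist_force"],go(s,m2w(-126.5,5,36),98.1))
r=viewer.read_camera("wrist"); cv2.imwrite("pics/w10.png",r["frame"])
r=viewer.read_camera("scene"); cv2.imwrite("pics/s10.png",cv2.resize(r["frame"][220:330,210:330],None,fx=6,fy=5,interpolation=cv2.INTER_CUBIC))
```

```text
17.05 [0.42246664 0.15604704 0.03623875] 0.029960764362887433 [-0.86268833  1.1839959   0.36925286] (array([0.2, 0.1, 3.2]), array([-0.09,  0.03,  0.01]))
```

View pics/w10.png

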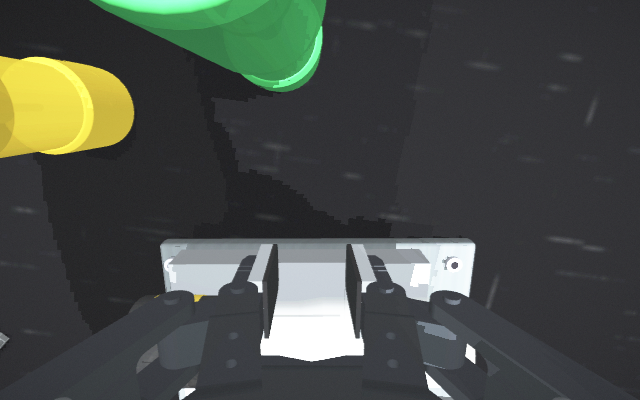

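View pics/s10.png

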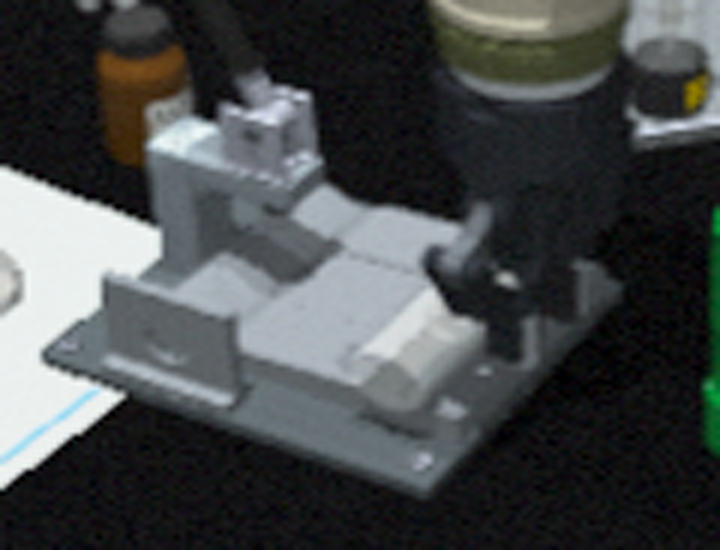

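send_rows(
  plan=[
    [0,0,1,0,0,0],
    [0,0,2,0,0,0],
    [0,0,3,0,0,0],
    [0,0,4,0,0,0],
    [0,0,5,0,0,0],
    [0,0,6,0,0,0],
    [0,0,7,0,0,0],
    [0,0,8,0,0,0],
    [0,0,9,0,0,0],
    [0,0,10,0,0,0],
  ],
)

```text
clock: 18.4
tcp_pos: [0.4321, 0.1574, 0.0361]
orientation: [0.705, -0.049, 0.705, 0.049]
wrist_force: [-0.7, -0.9, -0.8]
finger_gap: 0.03
```

Run:
```python
from h import *
from workcell import get_state,viewer
s=get_state(); print(s["clock"],s["tcp_pos"],s["finger_gap"],s["wrist_force"])
r=viewer.read_camera("scene"); cv2.imwrite("pics/s11.png",cv2.resize(r["frame"][220:330,210:330],None,fx=6,fy=5,interpolation=cv2.INTER_CUBIC))
```

```text
18.4 [0.43205767 0.15737412 0.03606307] 0.02995339819246238 [-0.67704037 -0.92892774 -0.77981687]
```

View pics/s11.png

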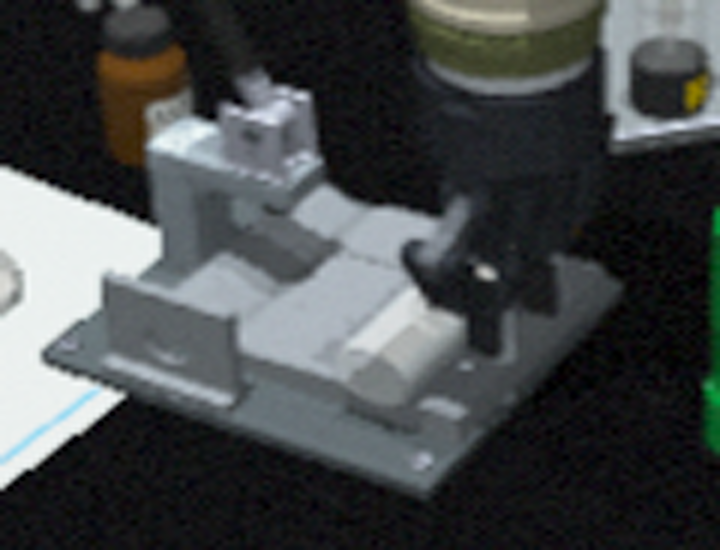

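send_rows(
  plan=[
    [0,0,1,0,0,0],
    [0,0,2,0,0,0],
    [0,0,3,0,0,0],
    [0,0,4,0,0,0],
    [0,0,5,0,0,0],
    [0,0,6,0,0,0],
    [0,0,6.5,0,0,0],
    [0,0,6.5,0,0,0],
    [0,0,6.5,0,0,0],
    [0,0,6.5,0,0,0],
  ],
)

```text
clock: 19.7
tcp_pos: [0.4384, 0.1583, 0.0361]
orientation: [0.705, -0.049, 0.705, 0.049]
wrist_force: [0.2, 0.5, -0.2]
finger_gap: 0.03
```

Run:
```python
from h import *
from workcell import get_state,viewer
s=get_state(); print(s["clock"],s["tcp_pos"],s["finger_gap"],s["wrist_force"])
r=viewer.read_camera("scene"); cv2.imwrite("pics/s12.png",cv2.resize(r["frame"][220:330,210:330],None,fx=6,fy=5,interpolation=cv2.INTER_CUBIC))
```

```text
19.7 [0.4383634  0.15829263 0.03606064] 0.029982163019136015 [ 0.24581477  0.49711334 -0.17712622]
```

View pics/s12.png

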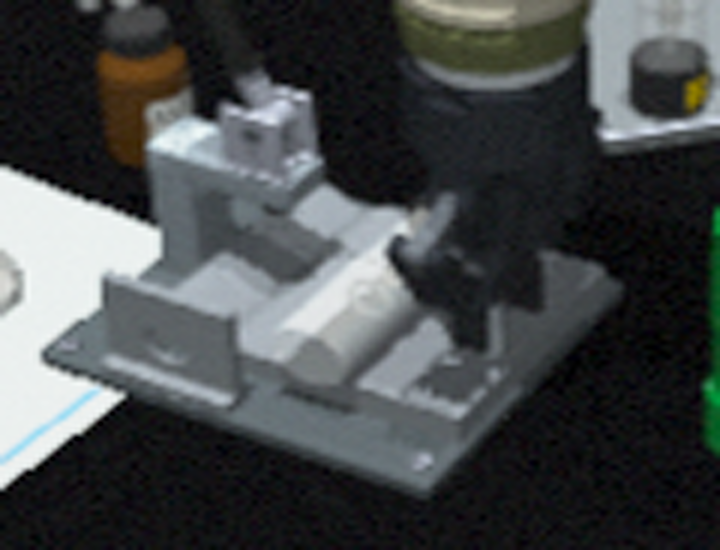

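send_rows(
  plan=[
    [0,0,-3,0,0,0],
    [0,0,-8,0,0,0],
    [-3,0,-10,0,0,0],
    [-12,0,-10,0,0,0],
    [-30,0,-10,0,0,0],
    [-55,0,-10,0,0,0],
    [-80,0,-10,0,0,0],
    [-105,0,-10,0,0,0],
    [-120,0,-10,0,0,0],
    [-130,0,-10,0,0,0],
  ],
)

```text
clock: 21.0
tcp_pos: [0.4288, 0.157, 0.167]
orientation: [0.706, -0.049, 0.705, 0.049]
wrist_force: [0.4, -0.4, 0.4]
finger_gap: 0.0298
```

Run:
```python
from h import *
from workcell import get_state,viewer
s=get_state(); print(s["clock"],s["tcp_pos"],s["finger_gap"],s["joint_pos"])
r=viewer.read_camera("scene"); cv2.imwrite("pics/s13.png",cv2.resize(r["frame"][220:330,210:330],None,fx=6,fy=5,interpolation=cv2.INTER_CUBIC))
```

```text
21.0 [0.42878831 0.15697052 0.16699471] 0.02979217957939069 [ 1.74855505e-01  1.16861833e-01 -3.64906279e-01  1.08800485e+00
 -5.84322114e-05  3.49936533e-02]
```

View pics/s13.png

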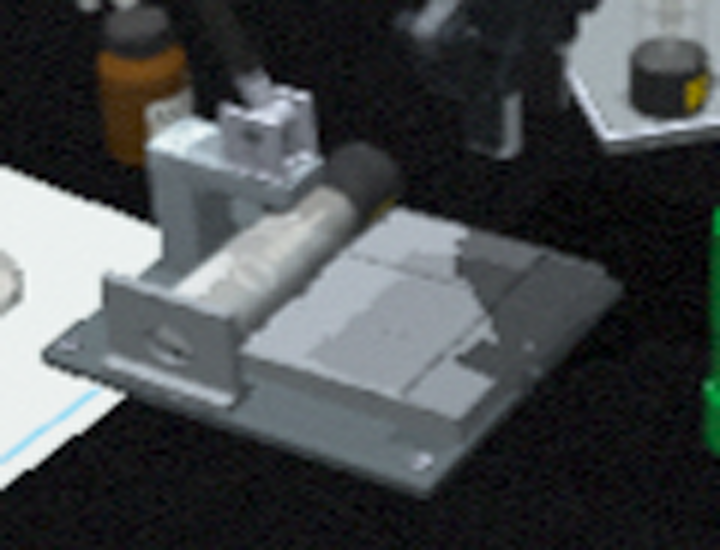

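Run:
```python
from h import *
from workcell import get_state
s=get_state(); print(go(s,m2w(-25,0,205),98.1))
```

```text
(array([-37. ,  -4.8,  98. ]), array([-0.08,  0.12,  0.  ]))
```

send_rows(
  plan=[
    [-8,-1,0,0,0,0],
    [-20,-3,5,0,0,0],
    [-32,-4.8,15,0,0,0],
    [-38,-4.8,30,0,0,0],
    [-38,-4.8,48,0,0,0],
    [-38,-4.8,66,0,0,0],
    [-38,-4.8,82,0,0,0],
    [-38,-4.8,93,0,0,0],
    [-38,-4.8,98,0,0,0],
    [-38,-4.8,98,0,0,0],
  ],
  claw=0,
)

```text
clock: 22.3
tcp_pos: [0.5262, 0.1658, 0.2039]
orientation: [0.705, -0.049, 0.706, 0.049]
wrist_force: [0.2, -0.4, 1.3]
finger_gap: 0.0001
```

Run:
```python
from h import *
from workcell import get_state,viewer
import pickle
s=get_state(); print(s["clock"],s["tcp_pos"],s["finger_gap"])
r=viewer.read_camera("wrist"); cv2.imwrite("pics/w14.png",r["frame"]);pickle.dump((s,r),open("w14.pkl","wb"))
cv2.imwrite("pics/w14c.png",cv2.resize(r["frame"][150:400,200:450],None,fx=3,fy=2.4,interpolation=cv2.INTER_CUBIC))
r=viewer.read_camera("scene"); cv2.imwrite("pics/s14.png",cv2.resize(r["frame"][200:310,210:330],None,fx=6,fy=5,interpolation=cv2.INTER_CUBIC)); pickle.dump(r,open("s14.pkl","wb"))
```

```text
22.3 [0.52619955 0.1657656  0.20393575] 8.34641520028747e-05
```

View pics/w14.png

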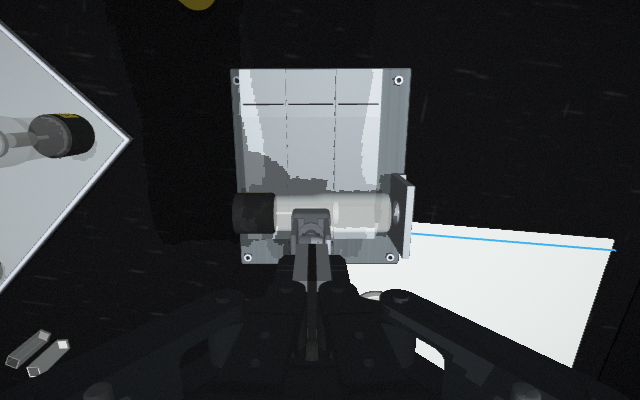

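View pics/s14.png

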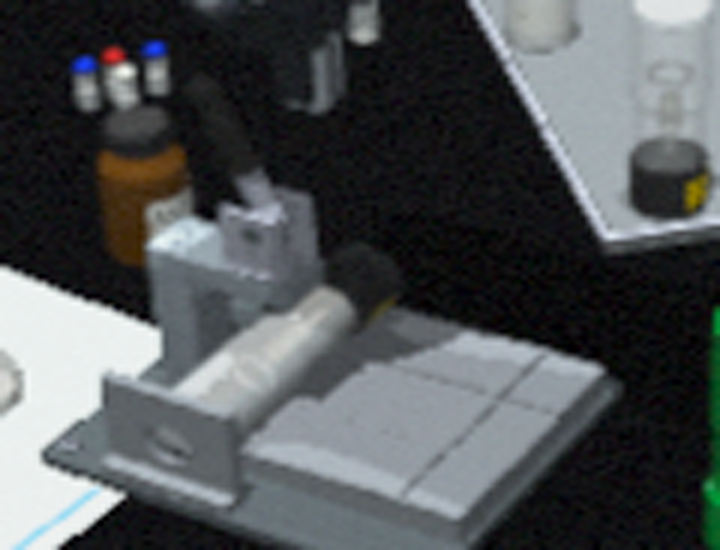

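Run:
```python
import cv2
im=cv2.imread("pics/w14.png"); a=im[170:265,225:420]; cv2.imwrite("pics/w14a.png",cv2.resize(a,None,fx=4,fy=4,interpolation=cv2.INTER_CUBIC))
```

```text
(no output)
```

View pics/w14a.png

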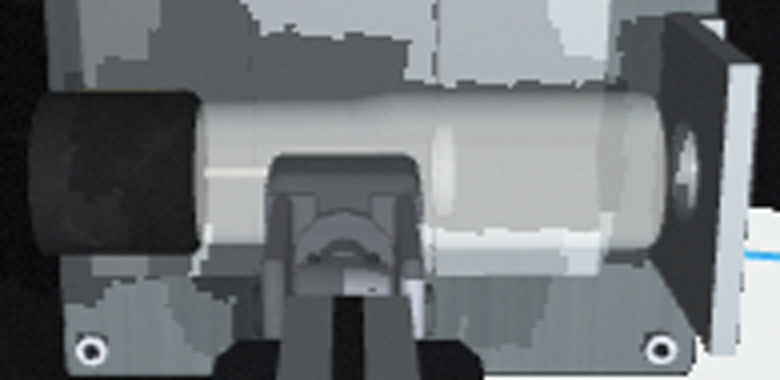

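Run:
```python
from h import *
import pickle
s,r=pickle.load(open("w14.pkl","rb"))
A=lambda x,y:(225+(x-1.5)/4,170+(y-1.5)/4)
c,sn=np.cos(np.radians(8.1)),np.sin(np.radians(8.1)); Rm=np.array([[c,sn],[-sn,c]])
f=lambda n,p,z: print(n,(Rm@(onz(r,p,z)[:2]-MO)*1000).round(2))
f("win",A(664,165),.056); f("base",A(31,165),.0565); f("boundary(-34)",A(202,165),.0565)
f("screwL",A(92,351),.011); f("screwR",A(660,351),.011)
f("plate inner top y78.5 far x32",A(724,68),.070); f("inner bottom",A(716,348),.0125); f("inner near bottom x-32",A(668,18),.07)
f("lamp top edge row glass",A(550,92),.0377);f("bot",A(550,250),.0377)
f("base e1",A(120,92),.0377);f("e2",A(120,253),.0377)
for y,z in((62,.022),(-62,.022)):
  print(proj(r,[m2w(30,y,z*1000),m2w(-32,78.5,70),m2w(32,78.5,70),m2w(0,78.5,38)]).round(1))
```

```text
win [-6.24 69.65]
base [ -6.54 -67.95]
boundary(-34) [ -6.5  -30.82]
screwL [ 57.31 -65.88]
screwR [57.5  82.24]
plate inner top y78.5 far x32 [-30.87  77.33]
inner bottom [56.01 96.36]
inner near bottom x-32 [-41.17  65.34]
lamp top edge row glass [-18.25  46.98]
bot [19.93 48.39]
base e1 [-18.35 -51.07]
e2 [ 20.55 -52.77]
[[373.2 236.3]
 [407.2 185.3]
 [401.9 258.1]
 [395.5 211.9]]
[[248.2 236.5]
 [407.2 185.3]
 [401.9 258.1]
 [395.5 211.9]]
```

Run:
```python
from h import *
from workcell import get_state
s=get_state()
print(go(s,m2w(-10,0,186),98.1))
for th in (75,70,65,60,50,40,30,20,15,10,5,3,0):
    t=np.radians(th); x=62*np.cos(t)-8*np.sin(t)-11; z=122+62*np.sin(t)+8*np.cos(t)
    print(th,round(x,1),round(z,1),go(s,m2w(x,0,z),98.1)[0])
```

```text
(array([18.1,  0. , 16.1]), array([-0.08, -0.03,  0.01]))
75 -2.7 184.0 [20.1  0.1 23.4]
70 2.7 183.0 [21.   0.1 28.8]
65 8.0 181.6 [22.5  0.1 34.1]
60 13.1 179.7 [24.3  0.1 39.2]
50 22.7 174.6 [29.4  0.1 48.8]
40 31.4 168.0 [36.1  0.1 57.5]
30 38.7 159.9 [44.1  0.1 64.8]
20 44.5 150.7 [53.3  0.1 70.7]
15 46.8 145.8 [58.3  0.1 73. ]
10 48.7 140.6 [63.4  0.1 74.8]
5 50.1 135.4 [68.6  0.1 76.2]
3 50.5 133.2 [70.8  0.1 76.6]
0 51.0 130.0 [74.   0.1 77.1]
```

send_rows(
  plan=[
    [9,0,8,0,0,0],
    [18,0,16,0,0,0],
    [20,0,22,0,0,0],
    [21,0,27,0,0,0],
    [22,0,32,0,0,0],
    [23,0,36,0,0,0],
    [25,0,40,0,0,0],
    [27,0,45,0,0,0],
    [29.4,0,48.8,0,0,0],
    [32.5,0,53,0,0,0],
  ],
)

```text
clock: 23.65
tcp_pos: [0.5794, 0.1734, 0.1717]
orientation: [0.706, -0.049, 0.705, 0.049]
wrist_force: [-0.4, 0.3, 3.4]
finger_gap: -0.0
```

Run:
```python
from h import *
from workcell import get_state,viewer
s=get_state(); print(s["clock"],s["tcp_pos"],s["wrist_force"])
for th in (40,30,20,15,10,5,3,0):
    t=np.radians(th); x=62*np.cos(t)-8*np.sin(t)-11; z=122+62*np.sin(t)+8*np.cos(t)
    print(th,go(s,m2w(x,0,z),98.1)[0])
r=viewer.read_camera("scene"); cv2.imwrite("pics/s15.png",cv2.resize(r["frame"][200:310,210:330],None,fx=6,fy=5,interpolation=cv2.INTER_CUBIC))
```

```text
23.65 [0.57940528 0.17335411 0.17173652] [-0.39843547  0.29272628  3.44289222]
40 [3.8 0.1 3.3]
30 [11.8  0.1 10.6]
20 [21.   0.1 16.4]
15 [26.   0.1 18.7]
10 [31.1  0.1 20.6]
5 [36.4  0.1 22. ]
3 [38.5  0.1 22.4]
0 [41.8  0.1 22.9]
```

View pics/s15.png

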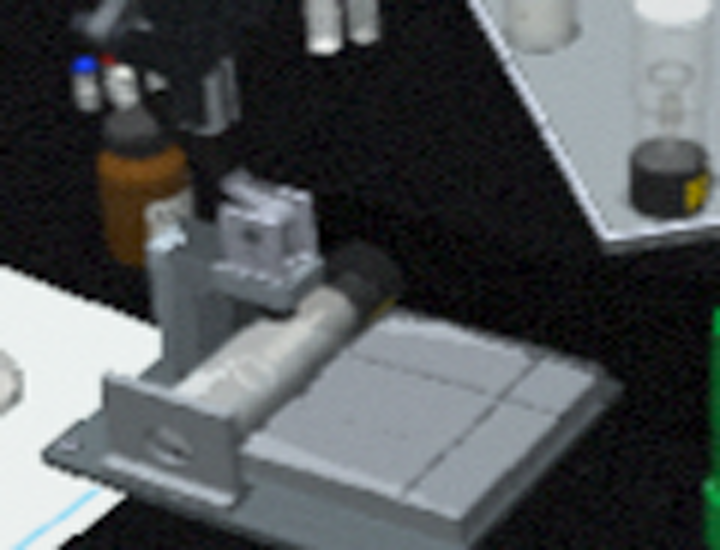

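The lever is swinging over (3.4 N, as expected). I continue along the arc.

send_rows(
  plan=[
    [4,0,3.3,0,0,0],
    [8,0,7.2,0,0,0],
    [12,0,10.6,0,0,0],
    [16.5,0,13.7,0,0,0],
    [21,0,16.4,0,0,0],
    [24,0,17.8,0,0,0],
    [27,0,19.1,0,0,0],
    [30,0,20.2,0,0,0],
    [33,0,21.2,0,0,0],
    [35.5,0,21.8,0,0,0],
  ],
)

```text
clock: 24.95
tcp_pos: [0.6005, 0.1763, 0.1359]
orientation: [0.705, -0.049, 0.705, 0.049]
wrist_force: [1.6, 0.8, 2.8]
finger_gap: 0.0
```

send_rows(
  plan=[
    [0.7,0,0.2,0,0,0],
    [1.4,0,0.4,0,0,0],
    [2.1,0,0.5,0,0,0],
    [2.8,0,0.7,0,0,0],
    [3.4,0,0.8,0,0,0],
    [3.9,0,0.9,0,0,0],
    [4.3,0,1,0,0,0],
    [4.6,0,1,0,0,0],
    [4.8,0,1,0,0,0],
    [4.8,0,1,0,0,0],
  ],
)

```text
clock: 26.2
tcp_pos: [0.6013, 0.1764, 0.1312]
orientation: [0.705, -0.049, 0.705, 0.049]
wrist_force: [1.5, 0.1, 2.7]
finger_gap: 0.0001
```

Run:
```python
from h import *
from workcell import get_state,viewer
s=get_state(); print(s["clock"],s["tcp_pos"],s["wrist_force"], go(s,m2w(51,0,130),98.1)[0])
r=viewer.read_camera("scene"); cv2.imwrite("pics/s16.png",cv2.resize(r["frame"][200:310,210:330],None,fx=6,fy=5,interpolation=cv2.INTER_CUBIC))
```

```text
26.2 [0.60125635 0.1763738  0.13123066] [1.51111114 0.06525692 2.73174311] [1.2 0.2 0.9]
```

View pics/s16.png

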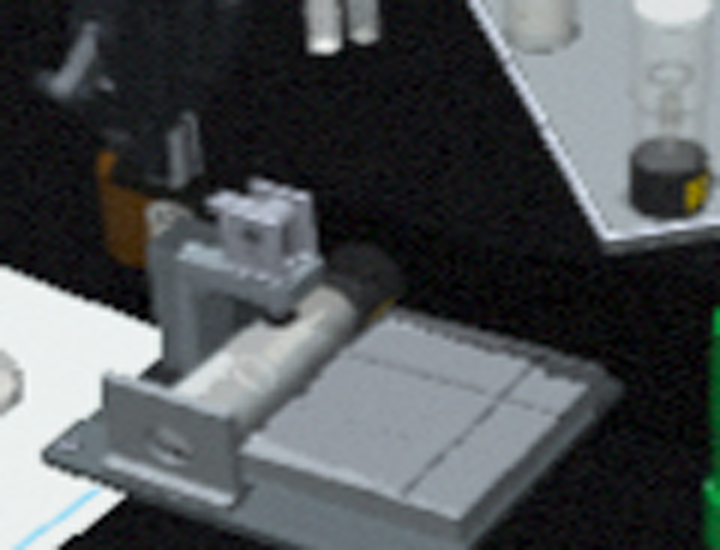

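send_rows(
  plan=[
    [0.2,0,0,0,0,0],
    [0.4,0,0,0,0,0],
    [0.6,0,0,0,0,0],
    [0.8,0,0,0,0,0],
    [1.0,0,0,0,0,0],
    [1.2,0,0,0,0,0],
    [1.4,0,0,0,0,0],
    [1.4,0,0,0,0,0],
    [1.4,0,0,0,0,0],
    [1.4,0,0,0,0,0],
  ],
)

```text
clock: 27.5
tcp_pos: [0.6015, 0.1764, 0.13]
orientation: [0.706, -0.049, 0.705, 0.049]
wrist_force: [2.3, -0.1, 3.7]
finger_gap: -0.0003
```

send_rows(
  plan=[
    [0.2,0,0,0,0,0],
    [0.4,0,0,0,0,0],
    [0.6,0,0,0,0,0],
    [0.8,0,0,0,0,0],
    [0.8,0,0,0,0,0],
    [0.8,0,0,0,0,0],
    [0.8,0,0,0,0,0],
    [0.8,0,0,0,0,0],
    [0.8,0,0,0,0,0],
    [0.8,0,0,0,0,0],
  ],
)

```text
clock: 28.75
tcp_pos: [0.6015, 0.1764, 0.1299]
orientation: [0.706, -0.049, 0.705, 0.049]
wrist_force: [1.7, 0.1, 7.4]
finger_gap: 0.0001
```

send_rows(
  plan=[
    [0.3,0,0,0,0,0],
    [0.6,0,0,0,0,0],
    [0.9,0,0,0,0,0],
    [1.0,0,0,0,0,0],
    [1.0,0,0,0,0,0],
    [1.0,0,0,0,0,0],
    [1.0,0,0,0,0,0],
    [1.0,0,0,0,0,0],
    [1.0,0,0,0,0,0],
    [1.0,0,0,0,0,0],
  ],
)

```text
clock: 30.0
tcp_pos: [0.6015, 0.1764, 0.1298]
orientation: [0.706, -0.049, 0.705, 0.049]
wrist_force: [-0.5, -0.4, 12.3]
finger_gap: -0.0003
```

send_rows(
  plan=[
    [-2,0,0,0,0,0],
    [-6,0,0,0,0,0],
    [-15,0,0,0,0,0],
    [-30,0,0,0,0,0],
    [-50,0,-10,0,0,0],
    [-75,0,-30,0,0,0],
    [-95,0,-60,0,0,0],
    [-105,0,-90,0,0,0],
    [-110,0,-110,0,0,0],
    [-110,0,-120,0,0,0],
  ],
)

```text
clock: 31.25
tcp_pos: [0.4816, 0.1596, 0.2401]
orientation: [0.706, -0.049, 0.704, 0.05]
wrist_force: [-0.7, 0.1, -0.4]
finger_gap: 0.0001
```

Run:
```python
from h import *
from workcell import get_state,viewer
import pickle
s=get_state(); print(s["clock"],s["tcp_pos"],s["wrist_force"])
r=viewer.read_camera("wrist"); cv2.imwrite("pics/w17.png",r["frame"]); pickle.dump((s,r),open("w17.pkl","wb"))
r=viewer.read_camera("scene"); cv2.imwrite("pics/s17.png",cv2.resize(r["frame"][170:320,190:400],None,fx=3.8,fy=3.8,interpolation=cv2.INTER_CUBIC));cv2.imwrite("pics/s17b.png",cv2.resize(r["frame"][220:300,220:300],None,fx=7,fy=7,interpolation=cv2.INTER_CUBIC))
```

```text
31.25 [0.48160529 0.15964514 0.24005186] [-0.66044821  0.0620973  -0.43899489]
```

View pics/w17.png

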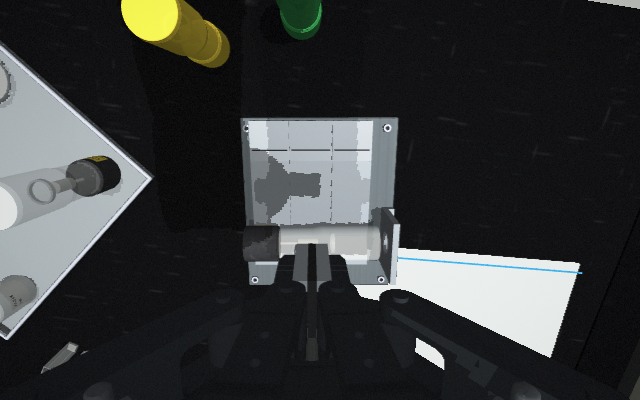

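View pics/s17.png

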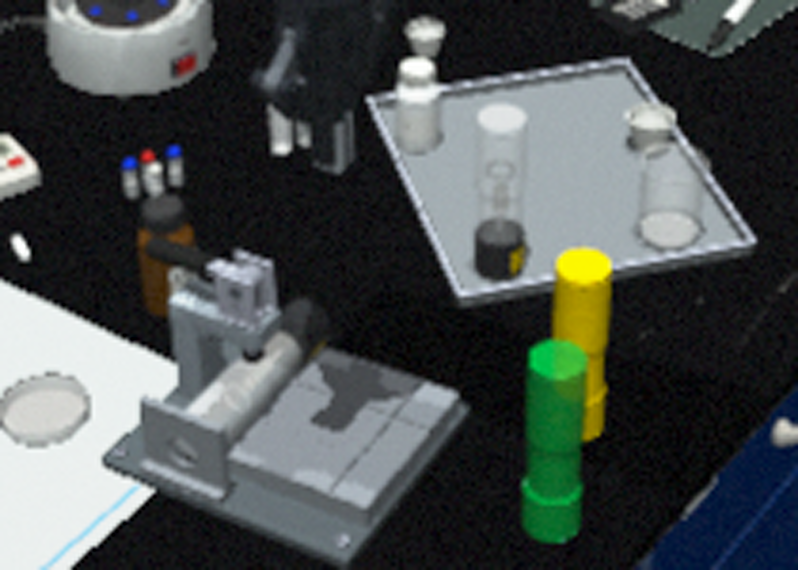

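View pics/s17b.png

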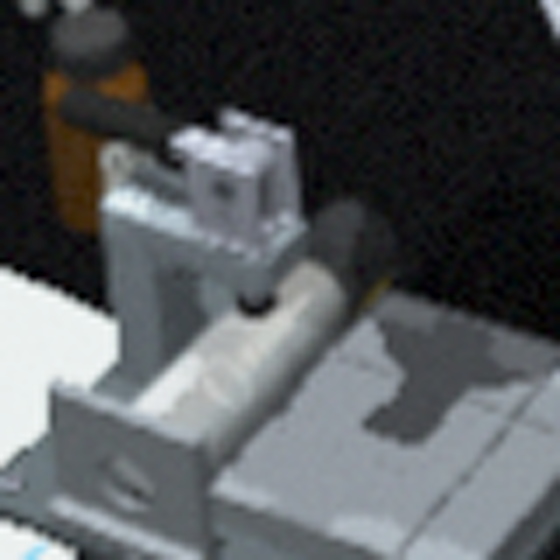

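Run:
```python
from h import *
import pickle
r=pickle.load(open("s14.pkl","rb"))
for th in (0,4,8):
    t=np.radians(th); print(th,((proj(r,[m2w(82*np.cos(t),0,122+82*np.sin(t)),m2w(30*np.cos(t),0,122+30*np.sin(t))])-[220,220])*7).round(0).tolist())
s,r=pickle.load(open("w17.pkl","rb")); cv2.imwrite("pics/w17c.png",cv2.resize(r["frame"][200:300,235:410],None,fx=4.5,fy=4.5,interpolation=cv2.INTER_CUBIC))
print(proj(r,[m2w(-32,78.5,70),m2w(0,78.5,38),m2w(-6,70.5,54),m2w(-6,-69.5,54),m2w(-6,-69.5,56)])-[235,200])
```

```text
0 [[59.0, 101.0], [175.0, 143.0]]
4 [[58.0, 89.0], [175.0, 138.0]]
8 [[58.0, 77.0], [175.0, 134.0]]
[[158.38507075  23.24183659]
 [149.6487033   42.30661321]
 [145.28096907  42.64222391]
 [  6.7029137   42.77166465]
 [  6.31815972  43.51366871]]
```

View pics/w17c.png

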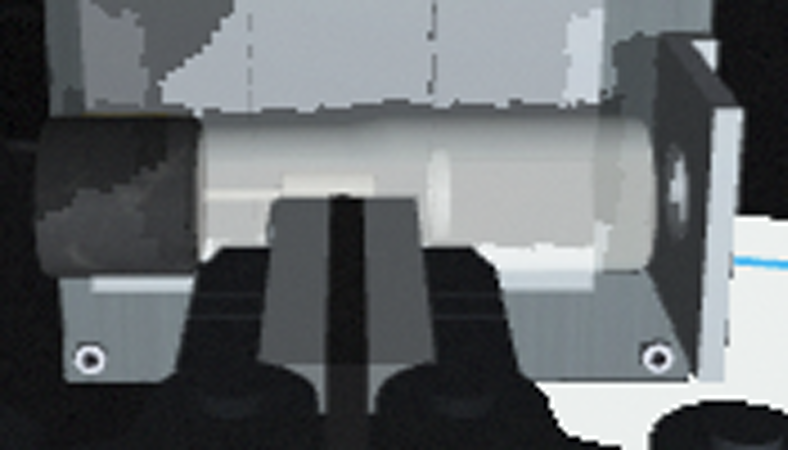

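Run:
```python
from workcell import job,get_state
print(get_state()["qvel"].round(4)); print(job.hand_in())
```

```text
[-0.0035  0.0331  0.0226 -0.0154 -0.0012 -0.0005]
the job is handed in; nothing more can be done
None
```

The lamp is mounted and clamped in the vee, and I handed the job in at about 31 s, with the gripper well clear of everything. No verdict is reported.

I laid the lamp on the ledge over the scribed line with its window towards the aperture plate and let go. A slow push from behind with two fingertips took it over the crest, and it rolled into the vee and seated untouched. I then swung the lever down to its stop.

- **Lever:** it met its stop at about 12 N. In the last scene picture the handle lines up with the level position and the pad rests on the glass.
- **Window gap:** about 7.5 to 8.3 mm to the aperture plate. The wrist-camera measurements differ by up to about 1 mm: the window end puts the gap at about 8 mm, and the base end puts the lamp about 0.7 mm nearer the plate. The lamp's length also came out 1 to 2 % short in some pictures.
- **Everything else:** the spare lamp, both bottles, the beaker and the look-alikes beside the mount appear unmoved. I judged this by eye in the last scene picture rather than by measuring.

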